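Open the curing tray by its concealed catch

TASK

The tray of the white curing box is held shut by a concealed catch somewhere under the black strip along the box's front top edge. Run closed fingertips lightly along the strip until they sink into the catch's recess, press the catch down firmly until the tray springs out, then draw the tray out to its stop and let go. Be gentle with the box, keep the cured part in the tray, and leave the things on and around the box where they are.

Things in the scene. Friction and masses are not known exactly. Their poses are not given: they have to be found in the camera images.
- curing_box: white bench-top curing box, 200 mm deep (x), 360 mm wide (y), 108 mm high, fixed; origin under its centre, x points to its back, y to its left, z up. Amber window on top; along the front edge of the top a straight channel 236 mm long, 44 mm wide, 3 mm deep, whose floor is a smooth black strip. Pressing on the box with more than 40 N damages it
- strip_left (a point): left (+y of the box) end of the bare black strip: on its centre line, at its top surface, 31 mm behind the box's front face and 3 mm below the box's top. The strip is rigid and level from here to strip_right, except for the flap (see strip_middle)
- strip_right (a point): right (-y of the box) end of the bare black strip, 236 mm from strip_left, likewise at its top surface
- strip_middle (a point): middle of the strip, at its top surface. Within 53 mm of it, to either side, lies the centre of a flap, 42 mm long and 42 mm wide, flush with the strip and looking just like it, found only by touch. The flap gives way at 1 to 1.5 N and sinks 7 mm at under 3 N; there, in the recess, it rests on the catch
- catch (a joint): how far the catch under the flap is pressed, m: 0 at rest, 0.008 at its lower stop; it starts to move at 8 to 9 N in all, frees the tray at 0.0035 (some 12 N) and reaches its hard stop at some 17 N, springs back when let go
- tray (a joint): how far the tray is out, m: 0 shut and latched; when freed a spring throws it to about 0.075; 0.125 at its stop. It slides along -x of the box with 2 to 5 N and, past the spring's reach, stays where it is left
- tray_front (a point): middle of the top edge of the tray's grey front panel, 28 mm below the box's top; panel 330 mm wide, 64 mm high, 18 mm thick at the top (the point is half-way through, 9 mm behind its face), flush with the box when shut. No handle: once sprung out its top edge can be pinched from above or drawn from behind; the gap to the box is then about 55 mm
- cured_part_mid (a point): centre of a grey printed tube, 24 x 70 x 25 mm, lying loose in the tray behind the middle (inside the box at the start, tray floor 19 mm above the bench)
- black_cap_vial_mid (a point): centre of a white vial with black cap, 25 mm across, 55 mm high, standing on the right rear of the box's top
- white_cap_vial_mid (a point): centre of a white vial with white cap, 25 mm across, 51 mm high, standing on the left rear of the box's top
- printed_stand_mid (a point): centre of a grey printed tube on a foot, 34 x 50 x 76 mm, standing on the bench left of the box
- cutters_mid (a point): centre of red-handled side cutters, 126 x 49 x 11 mm, lying on the bench left in front
- jar_mid (a point): centre of a white round jar with lid, 65 mm across, 57 mm high, on the bench right of the box

How it is judged:
By the outcome, as a careful person would: the job done as asked, in the order asked, and still so for the second after the job is handed in, with the robot touching nothing.
It also fails if it takes over 53 s, if anything falls off the work surface, if the arm or the gripper's body presses on something with over 40 N, if the wrist force passes 120 N, or if a joint passes its speed limit or range.

ROBOT

A 6-joint arm with a two-finger parallel gripper is mounted at the origin on a cart in front of the work surface, level with it; the furniture and walls round the work are solid. World frame = base frame: x ahead of the robot, y to its left, z up, the work surface at z = 0. Lengths are in m, angles in rad, forces in N, time in s.
With the tool pointing down it reaches from about 0.425 to 0.95 m from the base axis. Payload 3.5 kg.
Tool frame: the origin (TCP) lies on the centre line of the jaws, within the pads' length; the fingertips stand 14 mm ahead of it and the grasp point (between the pads) lies 5 mm behind it (ctrl.tip_reach is the distance from the TCP to the fingertips, in m); z points along the fingers, y is the line along which they close (so a half turn about z gives the same grasp; the last joint's range is limited). The gripper opens to 85 mm and grips with 20 to 120 N. Pads are 22 mm wide; open, the fingers measure 114 mm over their backs; the gripper's body (76 mm by 85 mm) begins 54 mm behind the grasp point. The pads swing forward as they close: fully open they stand 13 mm farther back than shut.
Start: joints at [1.175, 0.286, 1.577, -0, 1.279, -0.15], TCP at [0.164, 0.655, 0.245] pointing down, gripper open.
Joint ranges: [-2.77, 2.77], [-0.9, 2.22], [0.21, 2.48], [-1.53, 4.67], [0.24, 2.81], [-2.84, 2.84]. Speed limits (rad/s): [2.79, 2.79, 3.14, 3.14, 3.14, 3.14].

INTERFACE

Orientations are given as a unit quaternion [x, y, z, w].
In Python, from plant import get_state, imaging, workorder, ctrl gives the robot as it stands. The module is installed in compiled form; this text tells all that it offers.
- The arm moves only by the shell command python3 -m jog 'ROWS' [FORCE]. ROWS is JSON, a list of rows, each a list of 7 numbers: the closure, from 0 (fully open) to 1 (shut), then the shift along the tool's x, y, z in mm, then the turn, a rotation vector about the tool's x, y, z in rad. In form: [[gripper, tx, ty, tz, ax, ay, az], ...]. A call has 1 to 12 rows; each row is the pose to reach, as a shift and turn from the pose commanded when the call began, along the tool's axes at that moment; what a row does not reach only later rows make up. A row lasts 1/10 s, in which the tool goes at most 50 mm and 8.59 degrees, less where a joint would pass 70% of its speed; a pose out of reach is approached as far as the arm can. A call with a gripper value outside its range is refused whole. The fingers move at their own pace and stop on an object; FORCE is the grip in N (left out, the last holds). Time passes only in rows, so rows that repeat a pose let the fingers close. It gives the time, the measured TCP pose, the force, the opening and the grip force at its end, in the units of the state.
- get_state(): the state, without advancing time (a new reading comes with each control period).
- imaging.read_camera(name): name is "scene" or "side" or "wrist"; returns a dict with "image" (420x560x3 uint8, blue, green, red), "fx", "fy", "cx", "cy" (pixels), "k1" (the pictures are not rectified: a ray, as slopes to the right and down, at radius r is drawn at 1 + k1 r^2 times it, then the intrinsics apply), "R" (3x3) and "t" (3): a world point X has camera coordinates R X + t; the wrist camera has in their place "tool_from_camera" (4x4, takes a point from camera to tool coordinates, whose origin is the TCP and whose axes are the flange's). Camera axes: x right, y down, z forward; pixel columns grow to the right and rows downward; lengths in m; the calibration is good to about 2 mm. A picture is of the moment at which its call begins: read the wrist's pose just before it. There is no depth.
- workorder.sign_off(): hands the job in; it is judged then, once.
The state is a dict: "time": time; "qpos": joint angles; "dq": joint speeds; "joint_efforts": joint torques, N m; "eef_pos": TCP position; "tcp_rot": TCP orientation; "contact_force": force on the tool from outside, world axes, zero at the start; "wrist_torque": the same for the moment, N m; "opening": opening from 0.0 (shut) to 1.0 (fully open); "finger_force": force on a finger pad.
Only numpy, scipy, OpenCV 4.12 (cv2) and the standard library are available. Lean on these libraries where they do the work, as an engineer would, in place of code of your own. Each camera call takes 0.05 s, during which the arm holds its last target. There are 200 camera calls.

## Working session

There is one attempt and no reset: what is moved stays moved. The work goes in short steps, Python scripts to look and compute and a shell command to move; the robot and the scene stay as the last step left them, time stands still between calls to the robot, and variables do not carry over. Pictures are saved under pics/ and viewed, at most 10 in all, crops included, and the job is handed in when it is done.

```bash
mkdir -p pics; cat > h.py <<'E'
import numpy as np, cv2
from plant import get_state, imaging, workorder, ctrl
from scipy.spatial.transform import Rotation as Ro
def shot(n,f):
    s=get_state(); c=imaging.read_camera(n); cv2.imwrite('pics/'+f,c['image'])
    if n=='wrist':
        T=c['tool_from_camera']; T=np.array(T); Rw=Ro.from_quat(s['tcp_rot']).as_matrix()
        Rc=Rw@T[:3,:3]; tc=Rw@T[:3,3]+s['eef_pos']; c['R']=Rc.T; c['t']=-Rc.T@tc
    import pickle; pickle.dump({k:v for k,v in c.items() if k!='image'},open('pics/'+f+'.pkl','wb'))
    return c
def load(f):
    import pickle; return pickle.load(open('pics/'+f+'.pkl','rb'))
def K(c): return np.array([[c['fx'],0,c['cx']],[0,c['fy'],c['cy']],[0,0,1.]]), np.array([c['k1'],0,0,0,0.])
def onplane(c,uv,z):
    k,d=K(c); p=cv2.undistortPoints(np.array([[uv]],float),k,d)[0,0]
    R=np.array(c['R']);t=np.array(c['t']); o=-R.T@t; r=R.T@np.array([p[0],p[1],1]); return o+r*(z-o[2])/r[2]
def proj(c,X):
    k,d=K(c); return cv2.projectPoints(np.array(X,float).reshape(-1,1,3),cv2.Rodrigues(np.array(c['R']))[0],np.array(c['t'],float),k,d)[0][:,0]
E
python3 - <<'E'
from h import *
s=get_state();print(s,ctrl.tip_reach)
a=shot('scene','s1.png');b=shot('side','d1.png')
for c in(a,b):print(-np.array(c['R']).T@c['t'],np.array(c['R'])[2])
E
```

```text
{'time': 0.0, 'qpos': array([ 1.17500884e+00,  2.87194875e-01,  1.57818526e+00,  1.72982618e-05,
        1.27857251e+00, -1.50009096e-01]), 'dq': array([ 1.86039096e-04, -5.31051164e-04, -9.23505177e-04, -2.95742407e-05,
        1.53480332e-03, -8.82336393e-04]), 'joint_efforts': array([-1.04898711e-03, -4.05960596e+01, -2.92633581e+01, -2.22986646e-04,
        5.75869140e-03, -2.26211284e-06]), 'eef_pos': array([0.16396658, 0.65414246, 0.24392318]), 'tcp_rot': array([ 1.22582518e-01,  9.92457623e-01, -1.13409481e-03, -3.26009193e-04]), 'contact_force': array([ 0.93055484, -0.44120601, -0.62333841]), 'wrist_torque': array([-0.03828095, -0.00129364,  0.01582531]), 'finger_force': 0.0, 'opening': 1.000764076359216} 0.014
[0.01586339 0.23441893 0.81681869] [ 0.59950038 -0.36815165 -0.7106783 ]
[ 0.40134655 -1.14881356  0.88968095] [ 0.1367348   0.79877804 -0.58588159]
```

View pics/s1.png

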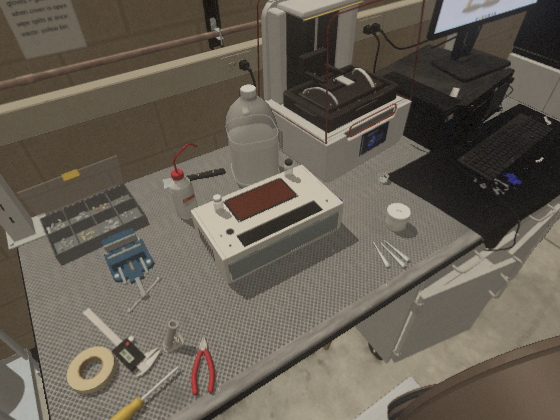

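View pics/d1.png

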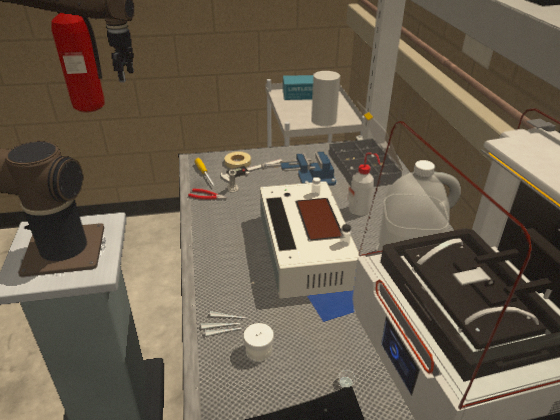

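The box stands mid-bench: roughly (193–342, 165–275) in the scene view and (260–355, 185–300) in the side view. I'll enlarge both crops.

```bash
python3 - <<'E'
import cv2
a=cv2.imread('pics/s1.png')[155:285,185:350]; b=cv2.imread('pics/d1.png')[175:305,250:365]
cv2.imwrite('pics/s1c.png',cv2.resize(a,None,fx=4.5,fy=4.5,interpolation=cv2.INTER_CUBIC))
cv2.imwrite('pics/d1c.png',cv2.resize(b,None,fx=4.5,fy=4.5,interpolation=cv2.INTER_CUBIC))
E
```

```text
(no output)
```

View pics/s1c.png

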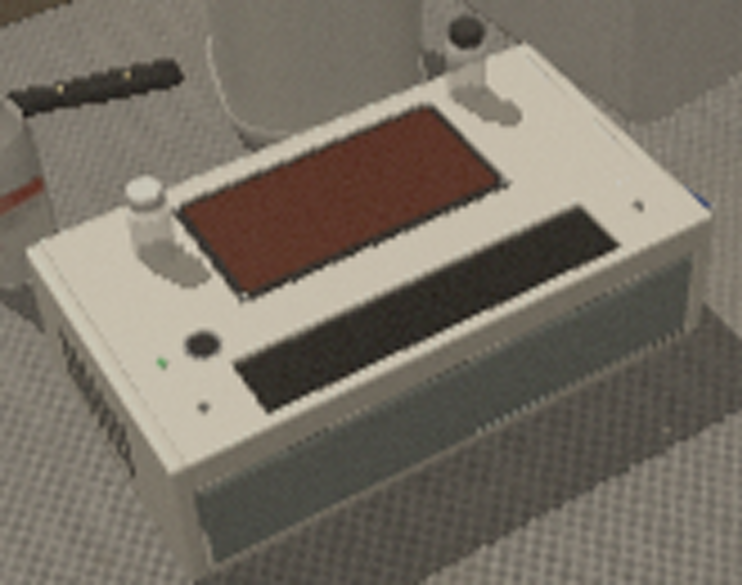

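View pics/d1c.png

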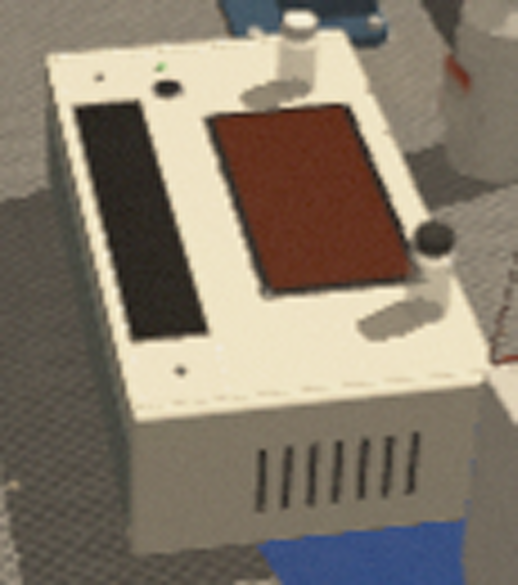

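The crops show the box top's corners, the black strip and the vials clearly. Next I fit the box pose to these corners.

```bash
python3 - <<'E'
from h import *
from scipy.optimize import least_squares
a=load('s1.png');b=load('d1.png')
P=np.array([[-.1,.18],[-.1,-.18],[.1,.18],[.1,-.18],[-.091,.118],[-.047,.118],[-.047,-.118],[-.091,-.118]])
S=np.array([[175,472],[710,212],[30,250],[527,43],[268,412],[235,363],[582,207],[620,245]])/4.5+[185,155]
D=np.array([[48,57],[138,418],[345,32],[485,375],[75,105],[140,100],[207,333],[133,340]])/4.5+[250,175]
def pts(p):
    c,s=np.cos(p[2]),np.sin(p[2]); return np.c_[P@np.array([[c,s],[-s,c]])+p[:2],np.full(8,.108)]
def f(p,w=(1,1)): return np.r_[w[0]*(proj(a,pts(p))-S).ravel(),w[1]*(proj(b,pts(p))-D).ravel()]
for w in((1,1),(1,0),(0,1)):
    r=least_squares(f,[.65,0.05,0],args=(w,)); print(r.x.round(4),np.abs(r.fun).max().round(1)); 
    if w==(1,1): print(r.fun.reshape(-1,2).round(1).tolist()); p0=r.x
c,s=np.cos(p0[2]),np.sin(p0[2]);M=np.array([[c,-s],[s,c]])
for n,q in(('L',(-.069,.118)),('R',(-.069,-.118)),('M',(-.069,0)),('trayout',(-.225+.009,0)),('tray075',(-.166,0))):
    w=M@q+p0[:2]; print(n,w.round(4),np.hypot(*w).round(3))
E
```

```text
[ 0.6573 -0.1195 -0.0143] 3.7
[[-1.0, 0.2], [1.5, 0.4], [-1.5, -0.9], [0.3, -0.7], [-0.1, 0.0], [-1.0, -0.6], [-0.4, -1.2], [0.8, -0.1], [-1.2, -1.2], [-1.7, 0.5], [-0.6, -1.2], [3.7, 1.6], [-1.3, -0.4], [-0.4, -0.6], [0.2, 0.4], [-1.0, 0.6]]
[ 0.6565 -0.1194 -0.0083] 1.6
[ 0.6582 -0.1188 -0.02  ] 3.6
L [ 5.9e-01 -5.0e-04] 0.59
R [ 0.5867 -0.2365] 0.633
M [ 0.5884 -0.1185] 0.6
trayout [ 0.4414 -0.1164] 0.456
tray075 [ 0.4914 -0.1171] 0.505
```

```bash
cat >> h.py <<'E'
BX=np.array([.6570,-.1195]);YAW=-.0115
def box(x,y,z):
    c,s=np.cos(YAW),np.sin(YAW); return np.array([BX[0]+c*x-s*y,BX[1]+s*x+c*y,z])
def togo(p,yaw=YAW):
    s=get_state(); R=Ro.from_quat(s['tcp_rot']); T=Ro.from_matrix(Ro.from_euler('z',yaw).as_matrix()@np.diag([-1,1,-1.]))
    print('mm',(R.inv().apply(p-s['eef_pos'])*1000).round(1),'rot',(R.inv()*T).as_rotvec().round(3),'F',s['contact_force'].round(2),'t',s['time'])
def inbox():
    s=get_state(); d=np.array(s['eef_pos']); c,q=np.cos(YAW),np.sin(YAW); e=d[:2]-BX
    return np.array([c*e[0]+q*e[1],-q*e[0]+c*e[1],d[2]-.014])
E
python3 -c "
from h import *
togo(box(-.069,.085,.170))"
```

```text
mm [-579.6 -563.7   75.1] rot [-0.002 -0.001 -0.234] F [ 0.05 -0.43  0.74] t 0.1
```

```bash
python3 -m jog '[[1,-30,-30,0,0,0,0],[1,-65,-63,0,0,0,-0.03],[1,-100,-97,0,0,0,-0.05],[1,-135,-131,0,0,0,-0.07],[1,-170,-165,0,0,0,-0.09],[1,-205,-199,0,0,0,-0.1],[1,-240,-233,0,0,0,-0.12],[1,-275,-267,0,0,0,-0.14],[1,-310,-301,0,0,0,-0.16],[1,-345,-335,0,0,0,-0.18],[1,-380,-369,0,0,0,-0.2],[1,-415,-403,0,0,0,-0.234]]'; python3 -c "
from h import *
togo(box(-.069,.085,.155))"
```

```text
time: 1.3
eef_pos: [0.4691, 0.1609, 0.245]
tcp_rot: [0.005, 1.0, 0.0, -0.0]
contact_force: [0.9, 0.3, 0.4]
opening: -0.004
finger_force: 0.0
mm [-122.  -193.4   90. ] rot [ 0.    -0.     0.001] F [0.94 0.33 0.4 ] t 1.3
```

```bash
python3 -m jog '[[1,-31,-48,0,0,0,0],[1,-61,-97,0,0,0,0],[1,-92,-145,0,0,0,0],[1,-122,-193,20,0,0,0],[1,-122,-193,50,0,0,0],[1,-122,-193,70,0,0,0],[1,-122,-193,75,0,0,0],[1,-122,-193,75,0,0,0]]'; python3 - <<'E'
from h import *
togo(box(-.069,.085,.155)); c=shot('wrist','w1.png')
print(proj(c,[box(-.091,.118,.108),box(-.047,.118,.108),box(-.091,-.118,.108),box(-.047,-.118,.108)]).round(0).tolist())
E
```

```text
time: 2.1
eef_pos: [0.5875, -0.0313, 0.169]
tcp_rot: [0.006, 1.0, 0.0, -0.001]
contact_force: [0.2, 0.6, 0.6]
opening: -0.0
finger_force: 0.0
mm [-1.5 -2.4 14. ] rot [ 0.001 -0.003 -0.   ] F [0.24 0.61 0.63] t 2.1
[[333.0, 203.0], [330.0, 267.0], [-27.0, 204.0], [-9.0, 264.0]]
```

View pics/w1.png

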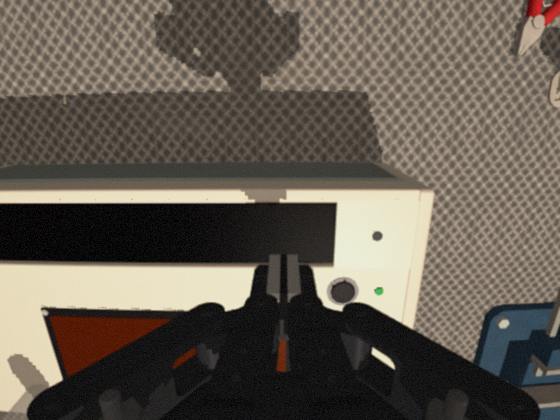

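The wrist view puts the strip's left end at (336, 204–263). The fit predicted (333, 203–267), so it is good to about 2 mm. I'm descending.

```bash
python3 -m jog '[[1,-1,-2,20,0,0,0],[1,-1,-2,40,0,0,0],[1,-1,-2,43,0,0,0],[1,-1,-2,45,0,0,0],[1,-1,-2,45,0,0,0]]'; python3 -c "
from h import *
togo(box(-.069,.085,.119));print(inbox())"
```

```text
time: 2.65
eef_pos: [0.5902, -0.0334, 0.127]
tcp_rot: [0.006, 1.0, -0.0, 0.001]
contact_force: [0.1, -0.6, -0.3]
opening: -0.001
finger_force: 0.0
mm [ 1.2 -0.4  8. ] rot [-0.001  0.003  0.   ] F [ 0.11 -0.6  -0.3 ] t 2.65
[-0.06777961  0.08537436  0.11297287]
```

```bash
for k in 1; do python3 -m jog '[[1,1,0,3,0,0,0],[1,1,0,5,0,0,0],[1,1,0,5,0,0,0]]' | grep -E 'eef|contact'; python3 -m jog '[[1,0,0,1,0,0,0],[1,0,0,1,0,0,0]]'| grep -E 'eef|contact'; python3 -m jog '[[1,0,0,1,0,0,0],[1,0,0,1,0,0,0]]'| grep -E 'eef|contact'; done
```

```text
eef_pos: [0.5883, -0.0336, 0.1204]
contact_force: [-0.4, 1.0, -1.1]
eef_pos: [0.5883, -0.0336, 0.1192]
contact_force: [-0.0, 0.1, 0.5]
eef_pos: [0.5885, -0.0337, 0.1191]
contact_force: [-2.3, -0.2, 4.5]
```

```bash
cat > chk.py <<'E'
from h import *
s=get_state(); b=inbox(); F=s['contact_force']
print('t%.2f'%s['time'],'box mm',(b*1000).round(2),'F',F.round(1))
import sys; sys.exit(bool(b[2]<.1042 or np.hypot(F[0],F[1])>5 or F[2]>8))
E
python3 -m jog '[[1,0,-5,-0.3,0,0,0],[1,0,-10,-0.3,0,0,0],[1,0,-10,-0.3,0,0,0]]' >/dev/null; python3 chk.py;  python3 -m jog '[[1,0,-5,0,0,0,0],[1,0,-10,0,0,0,0],[1,0,-10,0,0,0,0]]' >/dev/null; python3 chk.py
```

```text
t3.65 box mm [-69.07  74.34 105.08] F [ 0.2 -0.2  3.8]
t3.95 box mm [-69.27  64.43 105.02] F [0.  1.6 5.5]
```

```bash
sed -i 's/b\[2\]<.1042/b[2]<.1047 or F[2]<1.2/' chk.py
J='python3 -m jog'
$J '[[1,0,-4,-0.2,0,0,0],[1,0,-4,-0.2,0,0,0]]' >/dev/null; python3 chk.py && $J '[[1,0,-4,0,0,0,0],[1,0,-4,0,0,0,0]]' >/dev/null && python3 chk.py && $J '[[1,0,-4,0,0,0,0],[1,0,-4,0,0,0,0]]' >/dev/null && python3 chk.py && $J '[[1,0,-4,0,0,0,0],[1,0,-4,0,0,0,0]]' >/dev/null && python3 chk.py && $J '[[1,0,-4,0,0,0,0],[1,0,-4,0,0,0,0]]' >/dev/null && python3 chk.py && $J '[[1,0,-4,0,0,0,0],[1,0,-4,0,0,0,0]]' >/dev/null && python3 chk.py
```

```text
t4.15 box mm [-69.43  60.69 105.08] F [0.4 1.1 5.2]
t4.35 box mm [-69.5   56.97 105.05] F [-1.4  2.5  5. ]
t4.55 box mm [-69.5   53.02 105.08] F [0.2 2.9 5.7]
t4.75 box mm [-69.52  49.05 105.05] F [0.3 2.8 5.1]
t4.95 box mm [-69.53  45.04 105.06] F [-0.   2.5  4.2]
t5.15 box mm [-69.54  41.05 105.06] F [-0.2  3.1  5.4]
```

```bash
J='python3 -m jog'
$J '[[1,0,-4,-0.2,0,0,0],[1,0,-4,-0.2,0,0,0]]' >/dev/null; python3 chk.py && $J '[[1,0,-4,0,0,0,0],[1,0,-4,0,0,0,0]]' >/dev/null && python3 chk.py && $J '[[1,0,-4,0,0,0,0],[1,0,-4,0,0,0,0]]' >/dev/null && python3 chk.py && $J '[[1,0,-4,0,0,0,0],[1,0,-4,0,0,0,0]]' >/dev/null && python3 chk.py && $J '[[1,0,-4,0,0,0,0],[1,0,-4,0,0,0,0]]' >/dev/null && python3 chk.py && $J '[[1,0,-4,0,0,0,0],[1,0,-4,0,0,0,0]]' >/dev/null && python3 chk.py && $J '[[1,0,-4,0,0,0,0],[1,0,-4,0,0,0,0]]' >/dev/null && python3 chk.py && $J '[[1,0,-4,0,0,0,0],[1,0,-4,0,0,0,0]]' >/dev/null && python3 chk.py && $J '[[1,0,-4,0,0,0,0],[1,0,-4,0,0,0,0]]' >/dev/null && python3 chk.py && $J '[[1,0,-4,0,0,0,0],[1,0,-4,0,0,0,0]]' >/dev/null && python3 chk.py
```

```text
t5.35 box mm [-69.63  36.83 105.08] F [-0.1  2.8  4.6]
t5.55 box mm [-69.64  32.89 105.08] F [0.8 2.2 3.4]
t5.75 box mm [-69.63  28.88 105.08] F [0.7 3.  5.2]
t5.95 box mm [-69.65  24.94 105.06] F [-0.1  2.1  4.7]
t6.15 box mm [-69.63  20.98 105.08] F [0.4 1.9 5.5]
t6.35 box mm [-69.63  17.   105.08] F [-0.1  2.2  4.4]
t6.55 box mm [-69.66  13.01 105.07] F [-0.4  2.7  4.3]
t6.75 box mm [-69.66   9.   105.06] F [-0.6  3.1  4.2]
t6.95 box mm [-69.65   5.03 105.09] F [1.  1.9 5.3]
t7.15 box mm [-69.65   1.05 105.09] F [-0.5  2.4  5.5]
```

```bash
J='python3 -m jog'
$J '[[1,0,-4,0,0,0,0],[1,0,-4,0,0,0,0]]' >/dev/null; python3 chk.py && $J '[[1,0,-4,0,0,0,0],[1,0,-4,0,0,0,0]]' >/dev/null && python3 chk.py && $J '[[1,0,-4,0,0,0,0],[1,0,-4,0,0,0,0]]' >/dev/null && python3 chk.py && $J '[[1,0,-4,0,0,0,0],[1,0,-4,0,0,0,0]]' >/dev/null && python3 chk.py && $J '[[1,0,-4,0,0,0,0],[1,0,-4,0,0,0,0]]' >/dev/null && python3 chk.py && $J '[[1,0,-4,0,0,0,0],[1,0,-4,0,0,0,0]]' >/dev/null && python3 chk.py && $J '[[1,0,-4,0,0,0,0],[1,0,-4,0,0,0,0]]' >/dev/null && python3 chk.py && $J '[[1,0,-4,0,0,0,0],[1,0,-4,0,0,0,0]]' >/dev/null && python3 chk.py && $J '[[1,0,-4,0,0,0,0],[1,0,-4,0,0,0,0]]' >/dev/null && python3 chk.py && $J '[[1,0,-4,0,0,0,0],[1,0,-4,0,0,0,0]]' >/dev/null && python3 chk.py && $J '[[1,0,-4,0,0,0,0],[1,0,-4,0,0,0,0]]' >/dev/null && python3 chk.py && $J '[[1,0,-4,0,0,0,0],[1,0,-4,0,0,0,0]]' >/dev/null && python3 chk.py
```

```text
t7.35 box mm [-69.7   -2.94 105.04] F [-0.7  2.4  5. ]
t7.55 box mm [-69.68  -6.95 105.06] F [0.1 2.5 5.1]
t7.75 box mm [-69.68 -10.91 105.07] F [0.5 3.6 4.9]
t7.95 box mm [-69.69 -14.94 105.07] F [-0.3  2.8  4.9]
t8.15 box mm [-69.7  -18.92 105.06] F [-0.4  3.   5.1]
t8.35 box mm [-69.69 -22.9  105.06] F [0.2 2.3 5.9]
t8.55 box mm [-69.72 -26.94 105.04] F [-0.4  2.5  5.3]
t8.75 box mm [-69.73 -30.96 105.  ] F [-0.1  2.2  5.3]
t8.95 box mm [-70.09 -35.53 104.19] F [ 0.8 -1.6  0.9]
```

The fingertips sank at box y ≈ −35 mm: the force fell from 5 to 1 N and the height dropped. I'll move on 5 mm towards the flap's centre and press down in stages.

```bash
J='python3 -m jog'
$J '[[1,0,-2,0,0,0,0],[1,0,-5,0,0,0,0],[1,0,-5,2,0,0,0],[1,0,-5,4,0,0,0],[1,0,-5,4,0,0,0]]' >/dev/null; python3 chk.py; $J '[[1,0,0,1.5,0,0,0],[1,0,0,2.5,0,0,0],[1,0,0,2.5,0,0,0]]' >/dev/null; python3 chk.py
```

```text
t9.45 box mm [-69.87 -40.2  100.61] F [-1.2 -0.6  2.4]
t9.75 box mm [-69.63 -40.02  98.52] F [-1.2 -1.7  0.9]
```

```bash
J='python3 -m jog'
$J '[[1,0,0,1,0,0,0],[1,0,0,2,0,0,0],[1,0,0,2,0,0,0]]' >/dev/null; python3 chk.py; $J '[[1,0,0,1,0,0,0],[1,0,0,2,0,0,0],[1,0,0,2,0,0,0]]' >/dev/null; python3 chk.py; $J '[[1,0,0,1,0,0,0],[1,0,0,2,0,0,0],[1,0,0,2,0,0,0]]' >/dev/null; python3 chk.py
```

```text
t10.05 box mm [-69.53 -39.98  97.81] F [-3.9 -0.2  7.2]
t10.35 box mm [-69.51 -40.02  96.79] F [-6.8 -0.1 10.9]
t10.65 box mm [-69.48 -40.02  95.1 ] F [-5.9  1.1 12.4]
```

```bash
J='python3 -m jog'
$J '[[1,0,0,1,0,0,0],[1,0,0,2,0,0,0],[1,0,0,2,0,0,0]]' >/dev/null; python3 chk.py; python3 - <<'E'
from h import *
c=shot('scene','s2.png'); cv2.imwrite('pics/s2c.png',cv2.resize(c['image'][140:310,170:370],None,fx=3,fy=3,interpolation=cv2.INTER_CUBIC))
E
```

```text
t10.95 box mm [-69.46 -40.04  93.2 ] F [-6.6  0.3 12.3]
```

View pics/s2c.png

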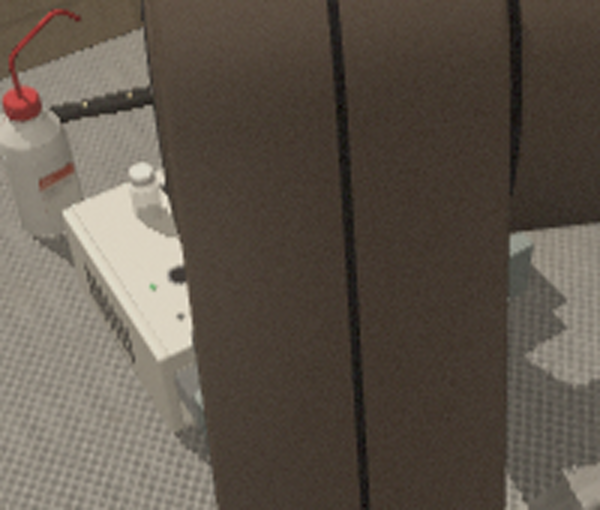

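The arm blocks most of this view. A grey corner shows beyond it at crop (520, 265), probably the tray out. The catch is 4.8 mm down, past its 3.5 mm release, so I'll lift off and check with the wrist camera.

```bash
python3 -m jog '[[1,0,0,0.5,0,0,0],[1,0,0,0.5,0,0,0],[1,0,0,-8,0,0,0],[1,0,0,-25,0,0,0],[1,0,0,-60,0,0,0],[1,0,0,-80,0,0,0],[1,25,0,-80,0,0,0],[1,50,0,-80,0,0,0],[1,50,0,-80,0,0,0]]'; python3 - <<'E'
from h import *
c=shot('wrist','w2.png'); print(inbox())
for o in (.06,.075,.09): print(o,proj(c,[box(-.1-o+.009,y,.08) for y in(.165,0,-.165)]).round(0).tolist())
E
```

```text
time: 11.9
eef_pos: [0.5347, -0.1571, 0.1842]
tcp_rot: [0.006, 1.0, 0.001, -0.001]
contact_force: [0.0, 0.6, -0.2]
opening: -0.0
finger_force: 0.0
[-0.12049547 -0.03935378  0.17049727]
0.06 [[546.0, 176.0], [336.0, 175.0], [116.0, 176.0]]
0.075 [[551.0, 157.0], [337.0, 155.0], [113.0, 156.0]]
0.09 [[555.0, 137.0], [338.0, 134.0], [110.0, 136.0]]
```

View pics/w2.png

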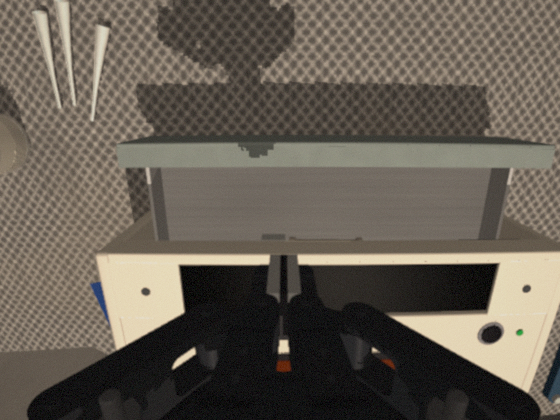

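The tray has sprung out to about 75 mm: the panel's top edge is at rows 145–166, matching the prediction of 155. I'll put the closed fingertips in the gap behind it.

```bash
python3 -m jog '[[1,8,20,0,0,0,0],[1,8,39,0,0,0,0],[1,8,39,40,0,0,0],[1,8,39,70,0,0,0],[1,8,39,95,0,0,0],[1,8,39,108,0,0,0],[1,8,39,108,0,0,0]]' >/dev/null; python3 chk.py;  python3 -m jog '[[1,4,0,0,0,0,0],[1,9,0,0,0,0,0],[1,14,0,0,0,0,0],[1,19,0,0,0,0,0],[1,24,0,0,0,0,0],[1,24,0,0,0,0,0]]' >/dev/null; python3 chk.py
```

```text
t12.65 box mm [-128.46   -0.26   60.48] F [-0.3 -0.3 -0.5]
t13.25 box mm [-151.9    -0.97   63.09] F [0.3 0.4 0.7]
```

```bash
python3 -m jog '[[1,4,0,0,0,0,0],[1,8,0,0,0,0,0],[1,12,0,0,0,0,0],[1,16,0,0,0,0,0],[1,20,0,0,0,0,0],[1,20,0,0,0,0,0]]' >/dev/null; python3 chk.py;  python3 -m jog '[[1,4,0,1,0,0,0],[1,8,0,2,0,0,0],[1,12,0,2,0,0,0],[1,16,0,2,0,0,0],[1,16,0,2,0,0,0]]' >/dev/null; python3 chk.py; python3 -c "
from h import *
togo(box(-.196,0,.076))"
```

```text
t13.85 box mm [-172.53   -0.81   62.26] F [0.8 0.3 0.1]
t14.35 box mm [-188.79   -0.63   60.07] F [ 0.6 -0.3  0.1]
mm [ 7.2  0.6 -1.9] rot [ 0.001 -0.002 -0.   ] F [ 0.64 -0.29  0.07] t 14.35
```

```bash
J='python3 -m jog'
$J '[[1,2,0,0,0,0,0],[1,4,0,0,0,0,0]]' >/dev/null; python3 chk.py; $J '[[1,2,0,0,0,0,0],[1,4,0,0,0,0,0]]' >/dev/null; python3 chk.py && $J '[[1,2,0,0,0,0,0],[1,3,0,0,0,0,0]]' >/dev/null && python3 chk.py; python3 - <<'E'
from h import *
c=shot('wrist','w3.png')
for o in (.11,.125): print(o,proj(c,[box(-.1-o+.018,y,.08) for y in(.165,0,-.165)]).round(0).tolist())
E
```

```text
t14.55 box mm [-192.04   -0.63   60.14] F [ 2.  -0.3  0. ]
t14.75 box mm [-196.05   -0.65   60.2 ] F [ 2.4 -0.  -1.6]
0.11 [[624.0, 291.0], [286.0, 300.0], [-55.0, 293.0]]
0.125 [[634.0, 264.0], [286.0, 270.0], [-65.0, 265.0]]
```

View pics/w3.png

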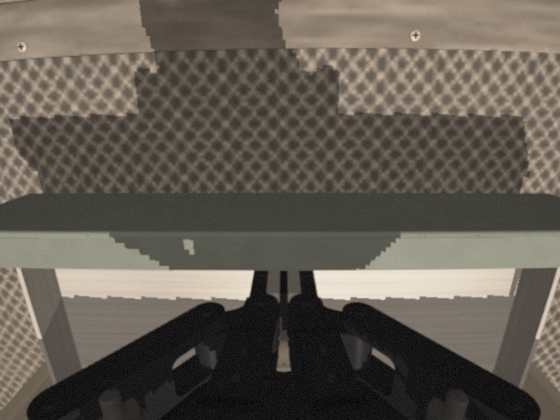

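The panel's back edge is at row 269, against a predicted 270 for 125 mm. I'll pull a little further to confirm the stop by force.

```bash
J='python3 -m jog'
$J '[[1,1,0,0,0,0,0],[1,1,0,0,0,0,0]]' >/dev/null; python3 chk.py; $J '[[1,1,0,0,0,0,0],[1,1,0,0,0,0,0]]' >/dev/null; python3 chk.py; $J '[[1,1,0,0,0,0,0],[1,1,0,0,0,0,0]]' >/dev/null; python3 chk.py
```

```text
t15.00 box mm [-196.75   -0.74   60.49] F [ 2.1  0.6 -1.4]
t15.20 box mm [-196.82   -0.78   60.59] F [ 4.8  1.6 -3.7]
t15.40 box mm [-196.87   -0.83   60.69] F [ 8.4  1.7 -5.9]
```

The stop is felt: the position holds at −196.8 mm while the force rises. Now I back off, lift clear and check.

```bash
python3 -m jog '[[1,-5,0,0,0,0,0],[1,-18,0,0,0,0,0],[1,-18,0,0,0,0,0],[1,-18,0,-30,0,0,0],[1,-18,0,-70,0,0,0],[1,-18,0,-110,0,0,0],[1,-18,0,-150,0,0,0],[1,-18,0,-170,0,0,0],[1,-18,0,-170,0,0,0]]'; python3 - <<'E'
from h import *
w=shot('wrist','w4.png')['image'];c=shot('side','d2.png')
print(proj(load('w4.png'),[box(-.225+.018,0,.08),box(-.225,0,.08)]).round(0).tolist())
d=cv2.resize(c['image'][150:370,180:370],(340,394)); cv2.imwrite('pics/m.png',np.hstack([cv2.resize(w,(459,394),None,0,0,cv2.INTER_AREA)[:394],d]))
E
```

```text
time: 16.3
eef_pos: [0.4782, -0.1192, 0.2489]
tcp_rot: [0.006, 1.0, -0.002, 0.003]
contact_force: [-0.1, 0.4, 0.8]
opening: 0.002
finger_force: 0.0
[[286.0, 160.0], [286.0, 141.0]]
```

View pics/m.png

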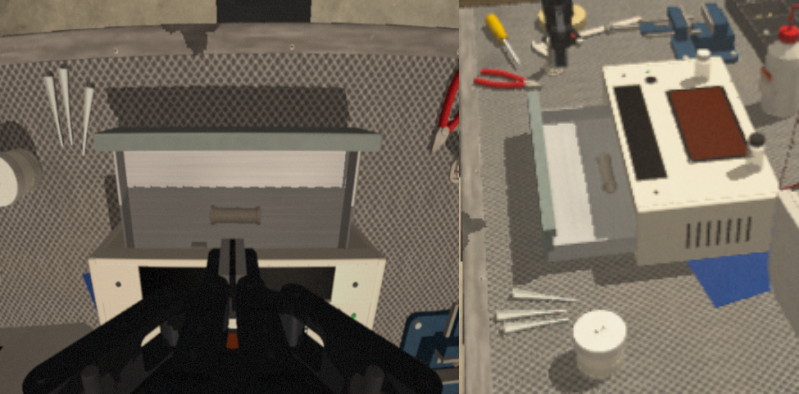

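The tray is fully out: the panel spans rows 142–160, against 141–160 predicted for 125 mm. The cured part lies in it at (235, 215), the vials, jar and cutters are in place, and the arm is clear. Signing off.

```bash
python3 -c "
from plant import workorder
print(workorder.sign_off())"
```

```text
the job is handed in; nothing more can be done
None
```

The job is handed in at about 16 s of the 53 s allowed: the catch was found by touch and pressed, and the tray was drawn to its 125 mm stop and let go, with the cured part still in it and the vials, jar and cutters seen still in place in the last pictures; forces I read on the box stayed under about 15 N.

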